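# Hook and snap the smoked window cover onto the case frame

### The arm

A 7-joint arm with a two-finger parallel gripper is mounted at the origin on the work surface. World frame = base frame: x ahead of the robot, y to its left, z up, the work surface at z = 0. Lengths are in m, angles in rad, forces in N, time in s.
With the tool pointing down it reaches from about 0.4 to 0.85 m from the base axis. Payload 4.5 kg.
Tool frame: the origin (TCP) lies midway between the tips of the shut fingers; the grasp point (between the pads) lies 19 mm behind it; z points along the fingers, y is the line along which they close (so a half turn about z gives the same grasp; the last joint's range is limited). The gripper opens to 85 mm and grips with 20 to 120 N. Pads are 22 mm wide; open, the fingers measure 114 mm over their backs; the gripper's body (76 mm by 85 mm) begins 54 mm behind the grasp point. The pads swing forward as they close: fully open they stand 13 mm farther back than shut.
Start: joints at [-1.181, 0.689, -0.195, 1.565, 0.157, 0.902, -0.215], TCP at [0.218, 0.586, 0.231] pointing down, gripper open.
Joint ranges: [-3.01, 3.01], [-0.46, 2.08], [-1.47, 1.51], [0.13, 2.56], [-1, 4.14], [0.04, 2.09], [-2.66, 2.66]. Speed limits (rad/s): [2.57, 2.57, 3.14, 3.14, 3.14, 3.14, 3.14].

### API

Orientations are given as a unit quaternion [x, y, z, w].
In Python, from cell import env, camera, calibration, job gives the robot as it stands.
- The arm moves only by the tool step_arm, never from a script. Its argument "deltas" is a list that holds one entry, the list of rows, each a list of 5 numbers: the shift along the world's x, y, z each as a share of 50 mm, from -1 to 1, then the turn about the world's z as a share of 8 degrees, from -1 to 1, then the opening, from 0 (shut) to 1 (fully open). In form: [[[x, y, z, yaw, gripper], ...]]. A call has 1 to 20 rows; each row shifts and turns the commanded pose from where the row before left it; what a row does not reach is not made up. A row lasts 1/8 s, in which the tool goes at most 62.5 mm and 10.7 degrees, less where a joint would pass 70% of its speed; a pose out of reach is approached as far as the arm can. A call with a number of a shift or a turn outside -1 to 1 is refused whole. A call with a gripper value outside its range is refused whole. The fingers move at their own pace and stop on an object; "squeeze" is the grip in N (left out, the last holds). Time passes only in rows, so rows that do not move let the fingers close. It gives the time, the measured TCP pose, the force, the opening and the grip force at its end, in the units of the state.
- env.state(): the state, without advancing time (a new reading comes with each control period).
- camera(name): name is "scene" or "top" or "wrist"; returns the picture (480x640x3 uint8, blue, green, red); there is no depth.
- calibration(name): a dict with "K" (3x3 intrinsics, pixels), "rvec" (rotation vector, rad) and "tvec" (3), from world to camera coordinates, as OpenCV has them; the wrist camera has in their place "mount" (4x4, takes a point from camera to tool coordinates, whose origin is the TCP and whose axes are the flange's). Camera axes: x right, y down, z forward; pixel columns grow to the right and rows downward; lengths in m; the calibration is good to about 2 mm. A picture is of the moment at which its call begins: read the wrist's pose just before it. calibration takes no time and is no camera call.
- job.hand_in(): hands the job in; it is judged then, once.
The state is a dict: "time": time; "q": joint angles; "joint_vel": joint speeds; "joint_torque": joint torques, N m; "ee_pos": TCP position; "orientation": TCP orientation; "contact_force": force on the tool from outside, world axes, zero at the start; "moment": the same for the moment, N m; "gripper_width": opening from 0.0 (shut) to 1.0 (fully open); "gripper_force": force on a finger pad.
Only numpy, scipy, OpenCV 4.12 (cv2) and the standard library are available. Lean on these libraries where they do the work, as an engineer would, in place of code of your own. Each camera call takes 0.05 s, during which the arm holds its last target. There are 200 camera calls.

### The job

Fit the large smoked window cover onto the silver case frame: hook its plain edge under the yellow lip, fully home against the stop, then press the other end down until its steel bar snaps past the orange sprung jaw into the fork clip and the cover sits level on the rim. Let go of it and leave everything else on the bench where it is.

Things in the scene. Friction and masses are not known exactly. Their poses are not given: they have to be found in the camera images.
- cover: loose smoked-plastic cover, black border, plate 170 (x) x 110 (y) x 5 mm, 0.2 kg. Origin: centre of its underside, z up. Grey grip rib along x at the top centre: 60 long, 14 wide, top at z = 27. Plain edge at -x; steel bar on two lugs at +x. At the start it lies flat on the bench, plain edge towards the robot within 35 degrees
- tongue (a point): middle of the cover's plain edge, at its underside: (-85, 0, 0) mm in the cover's frame; this edge goes under the lip
- bar (a point): centre of the cover's steel bar, which is 8 mm thick and 76 mm long, along y: (103, 0, 4) mm in the cover's frame
- frame: silver open case frame on a dark holding plate bolted to the bench, 240 (x) x 150 (y) mm, rim 45 mm up. Origin: underside centre, at bench height; x runs from the yellow lip (nearer the robot) to the fork clip. Ledge at rim height from the stop (x = -85) to x = -50, with 8 mm high side guides at y = +-58 (cover: +-55); far rim at x = 70 to 85; hollow between
- seat (a point): where the cover's origin comes to lie when seated: (0, 0, 45) mm in the frame's frame (axes as frame)
- lip_edge (a point): middle of the lower inner edge of the yellow lip: (-77, 0, 54.5) mm in the frame's frame. Lip 5 mm thick, 116 mm wide (y), reaching 8 mm in from the stop, 9.5 mm above the ledge: the 5 mm plate goes in tilted, plain edge down, by up to about 25 degrees
- fork (a point): centre of the fork slot where the bar's centre rests: (104, 0, 49) mm in the frame's frame; slot 13 mm wide (x), open upward between tines at y = +-20 that stand 10 mm above the rim, so the cover cannot be slid in level
- jaw (a joint): orange sprung jaw, 22 mm wide (y), upright behind the fork on a hinge along y at (115, 0, 20) mm of the frame: 0 closed (nose over the slot), grows as it is pushed outward (to +x), springs back to 0; range 0 to 0.6 rad. Its nose slopes 60 degrees, so a bar pressed down (about 4 to 12 N) pushes it aside
- jaw_nose (a point): tip of the jaw's nose, 11 mm above the rim when closed; top of the jaw about 31 mm above the rim
- resistor_pack: green ceramic resistor pack, 80 x 22 x 22 mm, lying on the bench; leave it alone. Origin: centre of its underside
- keypad: spare black keypad with white keys, 90 x 70 x 14 mm; leave it alone. Origin: centre of its underside
- display_bezel: small smoked display bezel, 110 x 54 x 10 mm, without rib or bar: not the cover; leave it alone. Origin: centre of its underside
- jar: closed amber glass jar, 60 mm wide, 75 mm tall; leave it alone. Origin: centre of its underside
- screwdriver: screwdriver, 180 mm long; leave it alone
- screw_tray: open blue metal screw tray, 100 x 70 x 25 mm; leave it alone. Origin: centre of its underside
Not all that is in view belongs to the job. Of the things that look like the cover, take the one that is farthest to the robot's right at the start.

How it is judged:
At the end, for the whole second after the job is handed in: Cover at rest, level within 0.03 rad, plain edge on the ledge (2 mm) and 2.5 mm or more under the lip; its bar down in the fork slot (3.5 mm in height, 4.5 mm across the slot, 6 mm sideways); jaw sprung shut (under 0.06 rad) (angle between cover's own z axis and vertical below 0.03 rad and x of tongue in the frame of frame below -0.0795 m and z of tongue in the frame of frame between 0.042 and 0.047 m and x of bar in the frame of frame between 0.1005 and 0.1085 m and z of bar in the frame of frame below 0.0525 m and y of bar in the frame of frame between -0.006 and 0.006 m and value of joint jaw below 0.06 rad and linear speed of cover below 0.01 m/s); the robot touches nothing.
It fails at once if a bystander (resistor pack, keypad, display bezel, jar, screwdriver, screw tray) is moved by more than 30 mm (distance of any of resistor_pack, keypad, display_bezel, jar, screwdriver, screw_tray from where it was at the start of the episode above 0.03 m).
It also fails if it takes over 51 s, if anything falls off the work surface, if the arm or the gripper's body presses on something with over 40 N, if the wrist force passes 120 N, or if a joint passes its speed limit or range.

## Working session

There is one attempt and no reset: what is moved stays moved. The work goes in short steps, Python scripts to look and compute and a tool call to move; the robot and the scene stay as the last step left them, time stands still between calls to the robot, and variables do not carry over. Pictures are saved under pics/ and viewed, at most 12 in all, crops included, and the job is handed in when it is done.

Besides the shell and the picture viewer there is one more tool, called after "Emit:" by a JSON object that holds its "fn" and its "kwargs". step_arm: Moves the arm, as the interface text tells. Shift numbers are shares of 50 mm and turn numbers shares of 8 degrees, none past 1 either way. Its arguments: {"type":"object","properties":{"deltas":{"type":"array"},"squeeze":{"type":"number"}},"required":["deltas"]}

```bash
mkdir -p pics; ls
python3 - <<'E'
from cell import env,camera,calibration,job
import cv2
for n in("scene","top"):
    cv2.imwrite(f"pics/{n}0.png",camera(n)); c=calibration(n); print(n,c)
print(calibration("wrist")); s=env.state(); print(s)
E
```

```text
pics
scene {'K': array([[478.89002885,   0.        , 317.95817859],
       [  0.        , 478.89002885, 236.60031367],
       [  0.        ,   0.        ,   1.        ]]), 'rvec': array([ 2.39143183,  0.83465235, -0.29204825]), 'tvec': array([-0.37281181, -0.21537797,  1.24473716])}
top {'K': array([[565.61176625,   0.        , 316.43789102],
       [  0.        , 565.61176625, 235.03183737],
       [  0.        ,   0.        ,   1.        ]]), 'rvec': array([ 2.18705851, -2.21399018,  0.08494335]), 'tvec': array([-0.02851227,  0.49226681,  1.2702939 ])}
{'K': array([[385.99710413,   0.        , 317.83836156],
       [  0.        , 385.99710413, 242.57213408],
       [  0.        ,   0.        ,   1.        ]]), 'mount': array([[ 2.81636656e-04, -9.45240753e-01, -3.26373772e-01,
         8.34943992e-02],
       [ 9.99999954e-01,  2.29970673e-04,  1.96887729e-04,
         3.33193297e-04],
       [-1.11049909e-04, -3.26373813e-01,  9.45240775e-01,
        -1.42049995e-01],
       [ 0.00000000e+00,  0.00000000e+00,  0.00000000e+00,
         1.00000000e+00]])}
{'time': 0.1, 'q': array([-1.18120071,  0.68988501, -0.19453418,  1.56627202,  0.15728935,
        0.90249041, -0.2150884 ]), 'joint_vel': array([-0.00061822, -0.00169772, -0.00046876, -0.00241031,  0.00117343,
       -0.00156091,  0.00033291]), 'joint_torque': array([-3.67366549e-03, -5.40596223e+01, -1.27167564e+00, -1.58983558e+01,
        9.34113690e-03,  4.40519652e-03, -1.12190517e-05]), 'ee_pos': array([0.21753516, 0.58528571, 0.2305655 ]), 'orientation': array([ 1.76913588e-01,  9.84226036e-01, -8.26684734e-04, -9.46973534e-05]), 'contact_force': array([-0.03431574,  0.75916316,  0.59318893]), 'moment': array([-0.01414957,  0.03289753, -0.02092974]), 'gripper_force': 0.0, 'gripper_width': 1.000431495110611}
```

View pics/scene0.png

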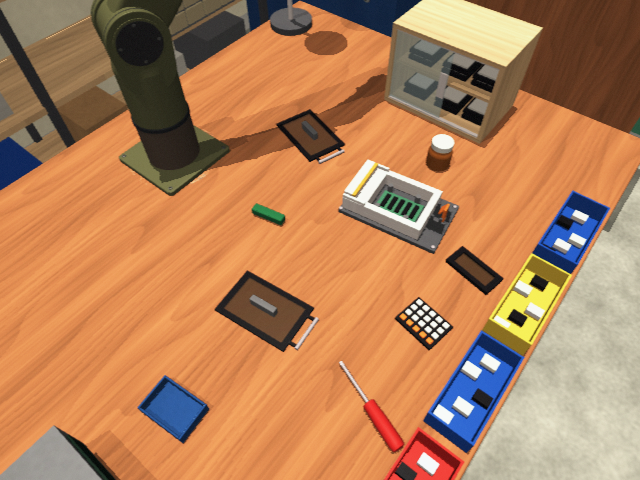

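View pics/top0.png

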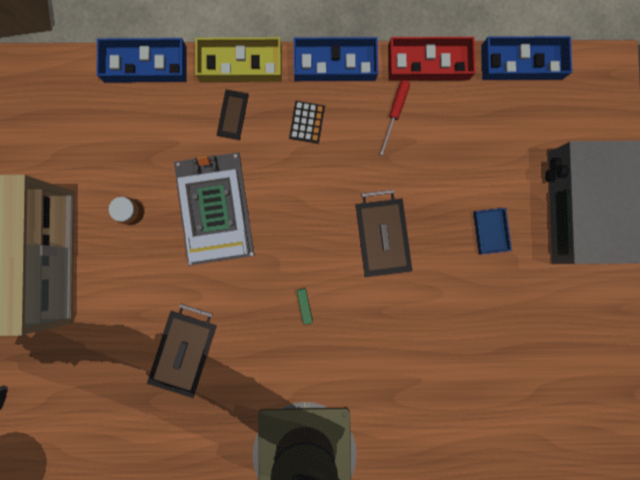

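The scene shows two covers (top view about (182,352) and (384,236)), the frame at (213,210) with its orange jaw at (205,162) and its yellow lip at (216,247), and the resistor pack at (305,306). Next I measure by colour masks and ray casts.

```bash
cat > h.py <<'E'
import numpy as np,cv2
from cell import env,camera,calibration,job
def pose(n):
    if n=="wrist":
        from scipy.spatial.transform import Rotation as R
        c=calibration(n); s=env.state(); T=np.eye(4); T[:3,:3]=R.from_quat(s["orientation"]).as_matrix(); T[:3,3]=s["ee_pos"]
        M=T@c["mount"]; return c["K"],M[:3,:3],M[:3,3]
    c=calibration(n); r=cv2.Rodrigues(c["rvec"])[0]; return c["K"],r.T,-r.T@c["tvec"]
def cast(P,uv,z):
    K,R,o=P; uv=np.atleast_2d(np.float64(uv)); d=(R@np.linalg.inv(K)@np.c_[uv,np.ones(len(uv))].T).T
    return o+d*((z-o[2])/d[:,2])[:,None]
def proj(P,X):
    K,R,o=P; p=(K@R.T@(np.atleast_2d(X)-o).T).T; return p[:,:2]/p[:,2:]
def tri(Pa,a,Pb,b):
    A,y=[],[]
    for (K,R,o),uv in((Pa,a),(Pb,b)):
        d=R@np.linalg.inv(K)@np.r_[uv,1.]; d/=np.linalg.norm(d); M=np.eye(3)-np.outer(d,d); A.append(M); y.append(M@o)
    return np.linalg.lstsq(np.vstack(A),np.hstack(y),rcond=None)[0]
def blobs(img,lo,hi,amin=20,roi=None):
    m=cv2.inRange(cv2.cvtColor(img,cv2.COLOR_BGR2HSV),np.array(lo),np.array(hi))
    if roi: k=np.zeros_like(m); x0,y0,x1,y1=roi; k[y0:y1,x0:x1]=1; m*=k
    return sorted([c for c in cv2.findContours(m,cv2.RETR_EXTERNAL,cv2.CHAIN_APPROX_NONE)[0] if cv2.contourArea(c)>=amin],key=cv2.contourArea,reverse=True)
E
python3 - <<'E'
from h import *
np.set_printoptions(precision=4,suppress=True)
t=cv2.imread("pics/top0.png");P=pose("top");S=pose("scene")
print("cam",P[2],S[2]); print("tcp in top,scene",proj(P,env.state()["ee_pos"]),proj(S,env.state()["ee_pos"]))
for n,uv,z in(("coverR",(384,236),.02),("coverL",(182,352),.02),("frame",(213,210),.045),("res",(305,306),.02),("tray",(492,231),.02)): print(n,cast(P,uv,z))
# dark border of the right cover
for c in blobs(t,(0,0,0),(180,255,75),200,(340,180,430,290))[:2]:
    r=cv2.minAreaRect(c);b=cv2.boxPoints(r);print("border",r,cast(P,b,.005)[:,:2].tolist(),cast(P,r[0],.005))
for c in blobs(t,(0,0,70),(180,60,255),15,(340,180,430,290))[:4]:
    r=cv2.minAreaRect(c);print("grey",r,cast(P,r[0],.027),np.array(r[1])*1.25/565)
for c in blobs(t,(20,130,90),(35,255,255),15,(170,220,260,270))[:3]:
    r=cv2.minAreaRect(c);b=cv2.boxPoints(r);print("lip",r,cast(P,b,.0595)[:,:2].tolist())
for c in blobs(t,(3,170,90),(14,255,255),8,(180,150,240,172))[:3]:
    r=cv2.minAreaRect(c);print("jaw",r,cast(P,r[0],.076))
a=cv2.resize(t[140:275,160:265],None,fx=5,fy=5)[:,:]
b=cv2.resize(t[180:290,345:425],None,fx=5,fy=5)
o=np.zeros((600,800,3),np.uint8);a=cv2.resize(a,(466,600));b=cv2.resize(b,(330,454));o[:,:466]=a;o[:454,468:798]=b
cv2.imwrite("pics/c1.png",o)
E
```

```text
cam [ 0.4167 -0.0103  1.2973] [ 0.87   -0.4692  0.8704]
tcp in top,scene [[-15.9475 380.7564]] [[379.5732  -0.2244]]
coverR [[ 0.4876 -0.1876  0.02  ]]
coverL [[0.2343 0.2682 0.02  ]]
frame [[0.5484 0.1946 0.045 ]]
res [[ 0.3323 -0.0067  0.02  ]]
tray [[ 0.4961 -0.4342  0.02  ]]
border ((382.800048828125, 234.40005493164062), (79.1341552734375, 47.87740707397461), 82.87498474121094) [[0.5765294171248458, -0.12255430071194401], [0.5891439752907957, -0.23247037239984572], [0.4081932867088253, -0.25107665600853113], [0.3960647785207215, -0.1419814346761459]] [[ 0.4921 -0.187   0.005 ]]
grey ((385.0898742675781, 236.94383239746094), (26.546546936035156, 6.636636734008789), 84.5596694946289) [[ 0.485  -0.1891  0.027 ]] [0.0587 0.0147]
grey ((377.5000305175781, 193.00003051757812), (3.3025269508361816, 31.462785720825195), 83.8844985961914) [[ 0.5849 -0.1738  0.027 ]] [0.0073 0.0696]
lip ((215.52935791015625, 246.69558715820312), (1.532851219177246, 51.47413635253906), 81.46923065185547) [[0.4603287220267897, 0.24251382534442717], [0.47567292020825735, 0.1316978612725623], [0.4723509089400364, 0.13121849151531137], [0.4570170365932017, 0.24201904678809566]]
jaw ((203.0, 160.5), (7.0, 10.0), 90.0) [[0.6533 0.211  0.076 ]]
```

View pics/c1.png

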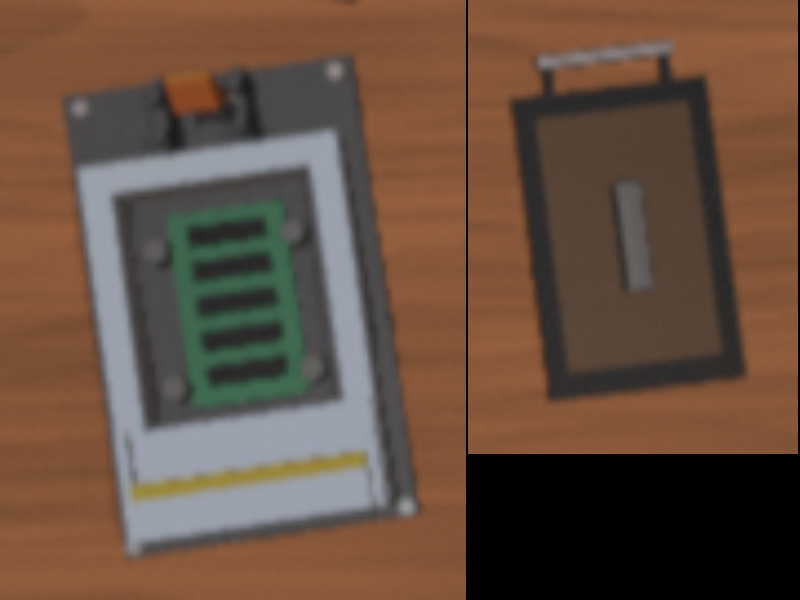

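The crop shows the frame (jaw at top left of centre, yellow lip below) and the right-hand cover with its bar up and away from the robot, both yawed about 7°. The right cover is at y=-0.19, so that is the one to take. I'll look at the frame from the wrist on the way.

Emit:
{"fn": "step_arm", "kwargs": {"deltas": [[[0.65,-0.85,0.05,0.38,1],[0.65,-0.85,0.05,0.38,1],[0.65,-0.85,0.05,0.38,1],[0.65,-0.85,0.05,0.38,1],[0.65,-0.85,0.05,0.38,1],[0.65,-0.85,0.05,0.38,1],[0.65,-0.85,0.05,0.38,1],[0.65,-0.85,0.05,0.38,1],[0.65,-0.85,0.05,0.38,1],[0,0,0,0,1],[0,0,0,0,1]]]}}

```text
time: 1.48
ee_pos: [0.5096, 0.2037, 0.2535]
orientation: [-0.061, 0.998, 0.0, -0.001]
contact_force: [-0.1, 0.6, 0.5]
gripper_width: 0.997
gripper_force: 0.0
```

Run:
```python
from h import *
P=pose("wrist"); im=camera("wrist"); cv2.imwrite("pics/w1.png",im); np.savez("w1.npz",K=P[0],R=P[1],o=P[2])
s=env.state(); print(s["time"],s["ee_pos"],s["orientation"],s["q"])
```

```text
1.525 [0.50918138 0.20461697 0.25365418] [-6.16983578e-02  9.98094612e-01  4.39910434e-04 -5.14959020e-04] [-0.22454351  0.57778318 -0.39336238  1.76368388  0.27917818  0.85596017
  0.94932353]
```

View pics/w1.png

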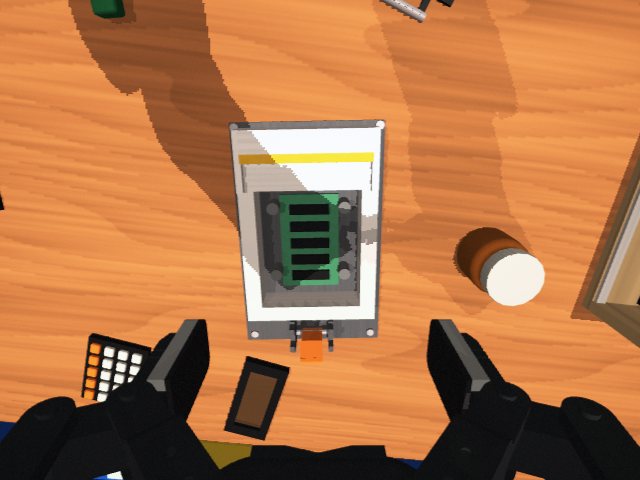

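The wrist view shows the frame with the yellow lip at (307,158), the jaw at (311,345), the tines at (295,335) and (329,335), and the hollow between rows 190 and 305. I'll fit the frame's pose from these.

```bash
cat >> h.py <<'E'
def framefix(im,P,roi_lip,roi_jaw):
    L=blobs(im,(22,120,90),(34,255,255),30,roi_lip)[0]; r=cv2.minAreaRect(L)
    b=cast(P,cv2.boxPoints(r),.0595)[:,:2]; c=cast(P,r[0],.0595)[0,:2]
    e=[b[1]-b[0],b[2]-b[1]]; e.sort(key=np.linalg.norm); w,l=map(np.linalg.norm,e)
    yd=e[1]/l*np.sign(e[1][1]); xd=np.array([yd[1],-yd[0]]); yaw=np.arctan2(xd[1],xd[0])
    F=c+xd*.081; print("lip size",w,l,"yaw deg",np.degrees(yaw),"origin",F)
    for J in blobs(im,(4,170,120),(16,255,255),20,roi_jaw)[:1]:
        j=cv2.boundingRect(J); p=cast(P,(j[0]+j[2]/2,j[1]+j[3]/2),.070)[0,:2]-F; print("jaw in frame (z .07)",p@xd,p@yd,j)
    return F,yaw
E
python3 - <<'E'
from h import *
np.set_printoptions(precision=4,suppress=True)
z=np.load("w1.npz");P=(z["K"],z["R"],z["o"]);im=cv2.imread("pics/w1.png")
F,yaw=framefix(im,P,(220,140,390,180),(280,320,345,370))
x=np.array([np.cos(yaw),np.sin(yaw)]);y=np.array([-x[1],x[0]])
# rim edges along the frame's x axis at a few y: predicted pixels and grey steps
g=cv2.cvtColor(im,cv2.COLOR_BGR2GRAY)
for yy in(-.045,-.03,.03):
  xs=np.arange(-.13,.1,.0005);px=proj(P,np.c_[F+np.outer(xs,x)+yy*y,np.full(len(xs),.045)])
  v=cv2.remap(g,px[:,0].astype(np.float32)[None],px[:,1].astype(np.float32)[None],1)[0].astype(int)
  d=np.abs(v[6:]-v[:-6]); pk=[i for i in range(4,len(d)-4) if d[i]>45 and d[i]==d[i-4:i+5].max()]; print("y",yy,[(round(xs[i+3],4),v[i]-0,v[i+6]) for i in pk])
for xx in(-.06,.077,.0):
  xs=np.arange(-.1,.1,.0005);px=proj(P,np.c_[F+xx*x+np.outer(xs,y),np.full(len(xs),.045)])
  v=cv2.remap(g,px[:,0].astype(np.float32)[None],px[:,1].astype(np.float32)[None],1)[0].astype(int)
  d=np.abs(v[6:]-v[:-6]); pk=[i for i in range(4,len(d)-4) if d[i]>45 and d[i]==d[i-4:i+5].max()]; print("x",xx,[(round(xs[i+3],4),v[i],v[i+6]) for i in pk])
# cover from the top view
t=cv2.imread("pics/top0.png");T=pose("top")
for c in blobs(t,(0,0,70),(180,60,255),15,(340,180,430,290))[:2]:
    r=cv2.minAreaRect(c);b=cast(T,cv2.boxPoints(r),.027 if r[1][0]>20 else .008);e=max([b[1]-b[0],b[2]-b[1]],key=np.linalg.norm);print(b.mean(0),e,np.degrees(np.arctan2(e[1],e[0])))
E
```

```text
lip size 0.007750130561767221 0.08703771900814679 yaw deg 7.926300431627765 origin [0.5452 0.2132]
jaw in frame (z .07) 0.10144869625254557 -0.0059711432395604044 (292, 331, 53, 33)
y -0.045 [(np.float64(-0.104), np.int64(120), np.int64(250)), (np.float64(-0.08), np.int64(207), np.int64(135)), (np.float64(-0.0795), np.int64(206), np.int64(134)), (np.float64(-0.075), np.int64(133), np.int64(189)), (np.float64(-0.0745), np.int64(134), np.int64(190)), (np.float64(-0.05), np.int64(185), np.int64(61)), (np.float64(-0.0495), np.int64(184), np.int64(60)), (np.float64(0.0695), np.int64(108), np.int64(248)), (np.float64(0.07), np.int64(109), np.int64(249)), (np.float64(0.085), np.int64(249), np.int64(113))]
y -0.03 [(np.float64(-0.1125), np.int64(164), np.int64(118)), (np.float64(-0.104), np.int64(117), np.int64(250)), (np.float64(-0.071), np.int64(251), np.int64(187)), (np.float64(-0.0495), np.int64(186), np.int64(61)), (np.float64(-0.0375), np.int64(80), np.int64(16)), (np.float64(-0.037), np.int64(80), np.int64(16)), (np.float64(-0.0265), np.int64(16), np.int64(79)), (np.float64(-0.021), n
[... 1287 characters left out ...]
4(-0.0785), np.int64(118), np.int64(248)), (np.float64(0.052), np.int64(243), np.int64(106)), (np.float64(0.0555), np.int64(108), np.int64(166))]
x 0.0 [(np.float64(-0.0785), np.int64(119), np.int64(180)), (np.float64(-0.0635), np.int64(181), np.int64(86)), (np.float64(-0.0315), np.int64(80), np.int64(17)), (np.float64(0.006), np.int64(15), np.int64(75)), (np.float64(0.0245), np.int64(47), np.int64(97)), (np.float64(0.025), np.int64(47), np.int64(97)), (np.float64(0.036), np.int64(88), np.int64(144)), (np.float64(0.0515), np.int64(143), np.int64(94))]
[ 0.4851 -0.1891  0.027 ] [-0.0597 -0.0045  0.    ] -175.71165660177337
[ 0.5874 -0.1763  0.008 ] [ 0.007  -0.0722  0.    ] -84.45468666039707
```

Emit:
{"fn": "step_arm", "kwargs": {"deltas": [[[-0.14,-0.98,0,-0.02,1],[-0.14,-0.98,0,-0.02,1],[-0.14,-0.98,0,-0.02,1],[-0.14,-0.98,0,-0.02,1],[-0.14,-0.98,0,-0.02,1],[-0.14,-0.98,0,-0.02,1],[-0.14,-0.98,0,-0.02,1],[-0.14,-0.98,0,-0.02,1],[0,0,0,0,1],[0,0,0,0,1]]]}}

```text
time: 2.78
ee_pos: [0.4546, -0.1865, 0.2539]
orientation: [-0.051, 0.999, 0.001, 0.0]
contact_force: [0.1, 0.8, 0.3]
gripper_width: 1.001
gripper_force: 0.0
```

Run:
```python
from h import *
np.set_printoptions(precision=4,suppress=True)
P=pose("wrist"); im=camera("wrist"); cv2.imwrite("pics/w2.png",im); np.savez("w2.npz",K=P[0],R=P[1],o=P[2])
s=env.state(); print(s["time"],s["ee_pos"],s["orientation"],s["q"])
T=pose("top")
for X in((.4851,-.1891,.027),(.587,-.176,.008)): print(proj(P,X))
for c in blobs(im,(0,0,75),(180,70,255),100,(200,100,440,400))[:6]:
    r=cv2.minAreaRect(c); print(r)
```

```text
2.825 [ 0.4548 -0.1861  0.2539] [-0.0517  0.9987  0.0006  0.0002] [ 0.5706  0.5054 -0.4211  1.9232  0.2859  0.7713  1.6637]
[[311.7891 229.2796]]
[[314.7729 311.0505]]
((313.7496337890625, 229.4836883544922), (55.2478141784668, 12.649185180664062), 88.75463104248047)
((315.5, 311.0), (6.0, 67.0), 90.0)
```

View pics/w2.png

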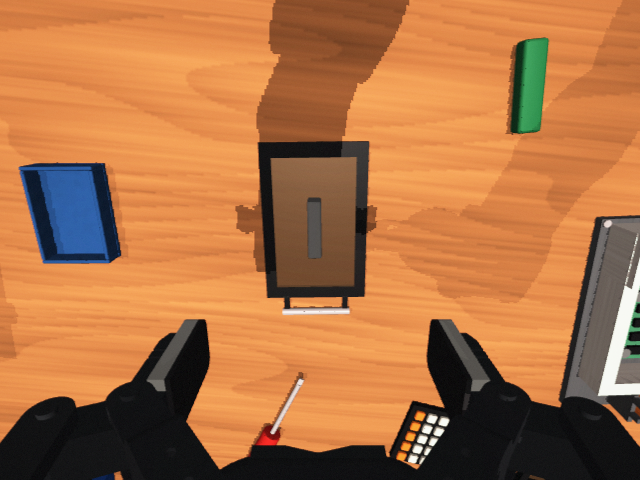

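The wrist view shows the cover with its rib at (314,229) and its bar at (315,311), almost aligned with the tool. I'll compute the rib pose from both.

Run:
```python
from h import *
z=np.load("w2.npz");P=(z["K"],z["R"],z["o"]);im=cv2.imread("pics/w2.png")
a=cast(P,(313.75,229.5),.026)[0];b=cast(P,(315.5,311),.008)[0]
d=b-a;print(a,b,np.hypot(*d[:2]),np.degrees(np.arctan2(d[1],d[0])))
c=blobs(im,(0,0,0),(180,255,48),500,(240,130,385,300))[0];r=cv2.minAreaRect(c);q=cast(P,cv2.boxPoints(r),.005);print(r,q[:,:2],q.mean(0))
e=max([q[1]-q[0],q[2]-q[1]],key=np.linalg.norm);print(np.linalg.norm(e),np.degrees(np.arctan2(e[1],e[0])))
```

```text
[ 0.4854373  -0.18710596  0.026     ] [ 0.58685228 -0.17518712  0.008     ] 0.10211296484363154 6.702963705516301
((312.4999694824219, 220.49996948242188), (106.99998474121094, 156.99996948242188), -0.0) [[ 0.57980359 -0.23998197]
 [ 0.40789008 -0.24906156]
 [ 0.39713763 -0.144442  ]
 [ 0.56753805 -0.11985489]] [ 0.48809234 -0.1883351   0.005     ]
0.1721531042520241 -176.97674188823666
```

Emit:
{"fn": "step_arm", "kwargs": {"deltas": [[[0.3,0,-0.9,0.01,1],[0.3,0,-0.9,0,1],[0.32,0.02,-0.9,0,1],[0,0,-0.9,0,1],[0,0,-0.8,0,1],[0,0,-0.44,0,1],[0,0,0,0,1],[0,0,0,0,1]]]}}

```text
time: 3.82
ee_pos: [0.5012, -0.1864, 0.0127]
orientation: [-0.051, 0.999, 0.0, 0.001]
contact_force: [-0.3, -0.1, 0.3]
gripper_width: 1.0
gripper_force: 0.0
```

Emit:
{"fn": "step_arm", "kwargs": {"deltas": [[[0,0.02,0,0,0],[0,0,0,0,0],[0,0,0,0,0],[0,0,0,0,0],[0,0,0,0,0],[0,0,0,0,0],[0,0,0.5,0,0],[0,0,1,0,0],[0,0,1,0,0],[0,0,0.3,0,0],[0,0,0,0,0],[0,0,0,0,0]]], "squeeze": 25}}

```text
time: 5.32
ee_pos: [0.4988, -0.1864, 0.15]
orientation: [-0.05, 0.999, 0.001, -0.002]
contact_force: [0.1, 0.2, -2.2]
gripper_width: 0.153
gripper_force: 24.9
```

Run:
```python
from h import *
s=env.state(); print(s["time"],s["ee_pos"],s["orientation"],s["contact_force"],s["moment"],s["gripper_width"],s["gripper_force"])
P=pose("wrist");w=camera("wrist");np.savez("w3.npz",K=P[0],R=P[1],o=P[2]);cv2.imwrite("pics/w3.png",w)
cv2.imwrite("pics/s3.png",camera("scene"))
sc=cv2.imread("pics/s3.png")[190:390,160:400]
o=np.zeros((480,800,3),np.uint8);o[:333,:400]=cv2.resize(sc,(400,333));o[:300,400:]=cv2.resize(w,(400,300));cv2.imwrite("pics/c3.png",o)
```

```text
5.325 [ 0.49880504 -0.18643743  0.14997523] [-5.03930854e-02  9.98727700e-01  5.27538351e-04 -1.79976674e-03] [ 0.0633678   0.18943353 -2.20699741] [ 0.03050261 -0.03720461  0.00779356] 0.1533463513838793 24.909062683582306
```

View pics/c3.png

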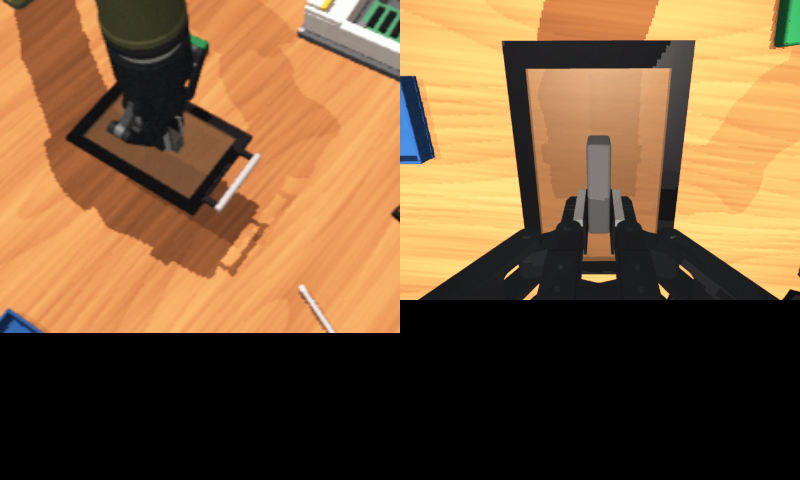

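The cover is held by the rib and sits about level; its plain-edge corners are at about (165,65) and (470,65) in the full wrist image. I'll get the tilt from the edge's known width and the side borders.

```bash
cat >> h.py <<'E'
def tilt(im,P,show=True):
    """plain-edge top corners (110 mm apart) -> tilt and the edge's 3D middle; P wrist pose"""
    K,R,o=P
    m=cv2.inRange(cv2.cvtColor(im,cv2.COLOR_BGR2HSV),(0,0,0),(180,255,62)); m[300:]=0
    m=cv2.morphologyEx(m,cv2.MORPH_CLOSE,np.ones((25,5),np.uint8))
    n,l,st,_=cv2.connectedComponentsWithStats(m)
    ok=[i for i in range(1,n) if st[i,2]>200]; i=max(ok,key=lambda i:st[i,4]); x0,y0,w,h,_=st[i]
    ys,xs=np.where(l==i); rows=[ys[xs==c].min() for c in range(x0+25,x0+w-25)]; a=np.polyfit(np.arange(x0+25,x0+w-25),rows,1)
    k=ys<y0+12; L,Rr=xs[k].min(),xs[k].max()+1
    e=[]
    for u in(L,Rr): d=np.linalg.inv(K)@np.r_[u,np.polyval(a,u),1]; e.append(d)
    s=.110/np.linalg.norm(e[0]-e[1]); C=[R@(d*s)+o for d in e]; M=(C[0]+C[1])/2
    if show: print("corners px",L,Rr,a,"edge mid",M,"dir",(C[0]-C[1])/.11)
    return M
E
python3 - <<'E'
from h import *
np.set_printoptions(precision=4,suppress=True)
z=np.load("w3.npz");P=(z["K"],z["R"],z["o"]);im=cv2.imread("pics/w3.png")
M=tilt(im,P);t=env.state()["ee_pos"];print("rel to TCP",M-t)
# rib -x end (top): level prediction
for zz in(0,):
    print("pred px of level plain edge mid, rib end:",proj(P,[t+np.r_[-.101*np.cos(.105),-.101*np.sin(.105),-.007],t+np.r_[-.046*np.cos(.105),-.046*np.sin(.105),.015]]))
h=cv2.cvtColor(im,cv2.COLOR_BGR2HSV);print(h[180:280:8,318].tolist())
E
```

```text
corners px 164 433 [-0.0051 66.7634] edge mid [ 0.3996 -0.2044  0.1195] dir [ 0.1057 -0.9944  0.0002]
rel to TCP [-0.0995 -0.0181 -0.0305]
pred px of level plain edge mid, rib end: [[317.0514  57.1418]
 [317.7515 225.2496]]
[[13, 123, 203], [13, 124, 198], [14, 129, 195], [13, 129, 192], [14, 131, 192], [10, 10, 78], [5, 19, 81], [17, 18, 131], [11, 16, 130], [13, 14, 131], [11, 16, 131], [13, 14, 131], [4, 14, 132]]
```

The cover is drooping about 2° at most, so gravity alone won't tilt it. I'll tilt it in the grip by pressing its bar end down on the frame's near block, with the plain edge overhanging towards the robot.

Emit:
{"fn": "step_arm", "kwargs": {"deltas": [[[-0.2,0.91,-0.1,0.03,0],[-0.29,0.91,-0.1,0.03,0],[-0.29,0.91,-0.1,0.03,0],[-0.29,0.91,-0.1,0.03,0],[-0.29,0.91,-0.1,0.03,0],[-0.29,0.91,-0.1,0.03,0],[-0.29,0.91,-0.1,0.03,0],[-0.38,0.91,-0.1,0.02,0],[0,0,-0.3,0,0],[0,0,0,0,0],[0,0,0,0,0]]]}}

```text
time: 6.8
ee_pos: [0.3843, 0.1766, 0.0967]
orientation: [-0.066, 0.998, -0.0, -0.0]
contact_force: [-0.1, 0.4, -2.8]
gripper_width: 0.158
gripper_force: 25.2
```

Emit:
{"fn": "step_arm", "kwargs": {"deltas": [[[0,0,-0.2,0,0],[0,0,-0.2,0,0],[0,0,-0.1,0,0],[0,0,-0.08,0,0],[0,0,-0.08,0,0],[0,0,-0.08,0,0]]], "squeeze": 20}}

```text
time: 7.55
ee_pos: [0.3832, 0.1769, 0.0597]
orientation: [-0.067, 0.998, -0.0, -0.001]
contact_force: [-4.6, -0.5, 2.6]
gripper_width: 0.152
gripper_force: 26.2
```

Run:
```python
from h import *
np.set_printoptions(precision=4,suppress=True)
s=env.state(); print(s["time"],s["ee_pos"],s["contact_force"],s["moment"])
P=pose("wrist");w=camera("wrist");np.savez("w4.npz",K=P[0],R=P[1],o=P[2]);cv2.imwrite("pics/w4.png",w)
try: M=tilt(w,P);print(M-s["ee_pos"])
except Exception as e: print(e)
```

```text
7.55 [0.3832 0.1769 0.0597] [-4.6068 -0.4949  2.5679] [-0.079   0.7048 -0.0249]
max() iterable argument is empty
```

Emit:
{"fn": "step_arm", "kwargs": {"deltas": [[[0,0,-0.08,0,0],[0,0,-0.08,0,0],[0,0,0,0,0]]]}}

```text
time: 7.98
ee_pos: [0.3839, 0.177, 0.0537]
orientation: [-0.067, 0.998, -0.001, -0.001]
contact_force: [-3.8, -0.6, 1.0]
gripper_width: 0.156
gripper_force: 26.4
```

Run:
```python
from h import *
s=env.state(); print(s["time"],s["ee_pos"],s["contact_force"],s["moment"])
P=pose("wrist");w=camera("wrist");np.savez("w5.npz",K=P[0],R=P[1],o=P[2]);cv2.imwrite("pics/w5.png",w)
sc=camera("scene");cv2.imwrite("pics/s5.png",sc)
o=np.zeros((480,800,3),np.uint8);o[:400,:400]=cv2.resize(sc[80:280,220:420],(400,400));o[:300,400:]=cv2.resize(w,(400,300));cv2.imwrite("pics/c5.png",o)
```

```text
7.975 [0.38386284 0.17703991 0.0536795 ] [-3.82701303 -0.57557589  0.99861421] [-0.07718223  0.65385858  0.03615614]
```

View pics/c5.png

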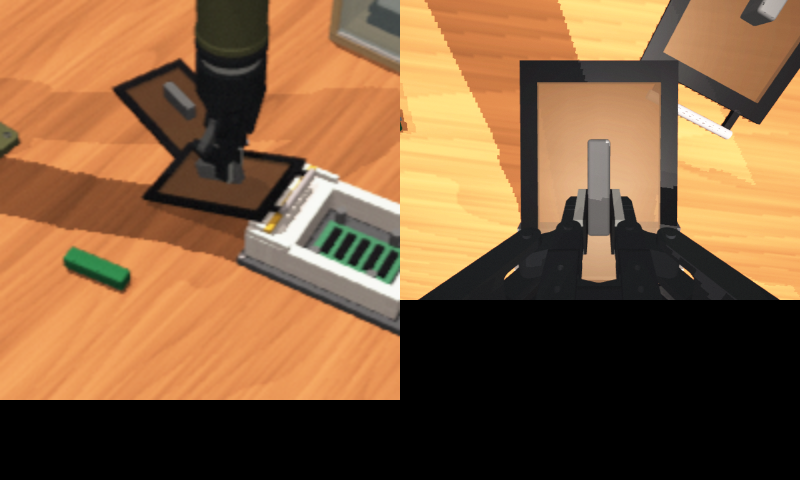

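The cover is now tilted plain edge down: the edge is at row ~98 in the wrist image, from about column 192 to 443, which makes roughly 19°. Now I lift and carry it over the frame, then measure again there.

Emit:
{"fn": "step_arm", "kwargs": {"deltas": [[[0,0,0.7,0,0],[0,0,0.9,0,0],[0.6,0.09,0,0,0],[0.9,0.13,0,0,0],[0.9,0.13,0,0,0],[0.9,0.13,0,0,0],[0.42,0.06,0,0,0],[0,0,0,0,0],[0,0,0,0,0]]]}}

```text
time: 9.2
ee_pos: [0.5694, 0.2042, 0.1335]
orientation: [-0.067, 0.998, -0.0, -0.002]
contact_force: [0.4, 0.9, -2.6]
gripper_width: 0.157
gripper_force: 25.9
```

Run:
```python
from h import *
s=env.state(); print(s["time"],s["ee_pos"],s["orientation"],s["contact_force"],s["moment"])
P=pose("wrist");w=camera("wrist");np.savez("w6.npz",K=P[0],R=P[1],o=P[2]);cv2.imwrite("pics/w6.png",w)
sc=camera("scene");cv2.imwrite("pics/s6.png",sc)
o=np.zeros((600,800,3),np.uint8);o[:480,:640]=w;o[400:600,480:800]=cv2.resize(sc[60:260,260:500],(320,267))[:200];cv2.imwrite("pics/c6.png",o)
```

```text
9.2 [0.56941158 0.20424266 0.13351717] [-6.65238711e-02  9.97783139e-01 -4.72351861e-04 -1.77736211e-03] [ 0.44467327  0.88105716 -2.56168877] [-0.0213694   0.01117003 -0.05335526]
```

View pics/c6.png

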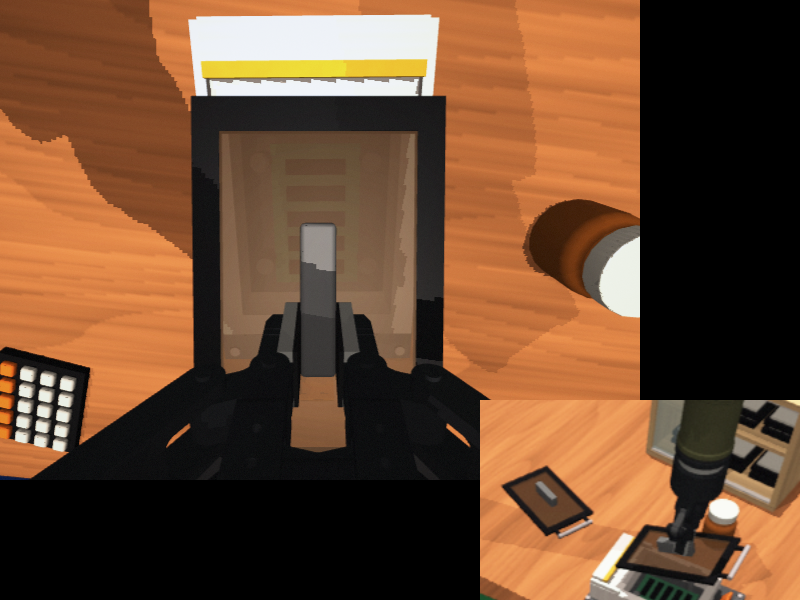

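The wrist image shows the plain edge at row 96, columns 191 to 446, and the yellow lip in full at rows 60 to 77, columns 202 to 427, so their relative pose can be measured in one picture.

Run:
```python
from h import *
np.set_printoptions(precision=4,suppress=True)
z=np.load("w6.npz");P=(z["K"],z["R"],z["o"]);K,R,o=P;im=cv2.imread("pics/w6.png");tcp=env.state()["ee_pos"]
g=cv2.cvtColor(im,cv2.COLOR_BGR2GRAY).astype(int)
# plain edge: first dark pixel downward; sides: outermost dark pixels in rows 100..125
cols=np.arange(225,420,3);top=[80+int(np.argmax(g[80:115,c]<60)) for c in cols];a=np.polyfit(cols,top,1)
Lf=np.median([150+np.argmax(g[r,150:230]<60) for r in range(100,106)]);Rt=np.median([480-np.argmax(g[r,480:400:-1]<60) for r in range(100,106)])+1
d=[np.linalg.inv(K)@np.r_[u,np.polyval(a,u),1] for u in(Lf,Rt)];s=.110/np.linalg.norm(d[0]-d[1])
C=[R@(v*s)+o for v in d];M=(C[0]+C[1])/2;print("edge px",Lf,Rt,a,"mid world",M,"rel TCP",M-tcp)
Y=blobs(im,(22,110,90),(35,255,255),200,(180,50,450,92))[0];b=Y.reshape(-1,2);u0,u1=b[:,0].min(),b[:,0].max()+1
low=np.polyfit(*zip(*[(u,b[b[:,0]==u,1].max()+1) for u in range(u0+8,u1-8)]),1)
E=cast(P,[(u0,np.polyval(low,u0)),(u1,np.polyval(low,u1))],.0595);yd=(E[0]-E[1])[:2];l=np.linalg.norm(yd);yd*=np.sign(yd[1])/l;xd=np.array([yd[1],-yd[0]])
lip=E.mean(0)[:2];print("lip px",u0,u1,low,"len",l,"yaw",np.degrees(np.arctan2(xd[1],xd[0])),"mid",lip)
ed=((C[0]-C[1])*np.sign((C[0]-C[1])[1]))[:2];print("edge yaw",np.degrees(np.arctan2(-ed[0],ed[1])))
print("origin from lip",lip+.077*xd, "edge in frame x,y:",(M[:2]-lip)@xd-.077,(M[:2]-lip)@yd)
F=np.array([.5471,.1998]);y=np.radians(7.93);X=np.array([np.cos(y),np.sin(y)]);Yv=np.array([-X[1],X[0]])
print("edge in frame (w1 pose)",(M[:2]-F)@X,(M[:2]-F)@Yv,M[2])
for r in(-.1,): pass
# expected for tilt th about grip: edge top corner rel tcp along X and z
rel=M-tcp;print("along,across,z",rel[:2]@X,rel[:2]@Yv,rel[2])
```

```text
edge px 191.0 446.0 [-0.0041 97.7462] mid world [0.4814 0.1927 0.0979] rel TCP [-0.0879 -0.0117 -0.0358]
lip px 201 427 [-0.0126 81.1839] len 0.11679751514095822 yaw 8.310045691251483 mid [0.4712 0.1889]
edge yaw 7.864521268595242
origin from lip [0.5474 0.2001] edge in frame x,y: -0.06640552862698465 0.0022353198627095908
edge in frame (w1 pose) -0.06606530417483146 0.0020066061801203663 0.09792879439669215
along,across,z -0.08865846989317627 0.0005358527943761341 -0.035839285867057494
```

Both views agree on the frame's pose. The plain edge is 11 mm in front of the lip, 2 mm off to the left, tilted about 17°. I'll centre it and lower it to just above the ledge.

Emit:
{"fn": "step_arm", "kwargs": {"deltas": [[[-0.05,-0.045,-0.2,0.02,0],[0,0,-0.3,0,0],[0,0,-0.22,0,0],[0,0,-0.12,0,0],[0,0,0,0,0],[0,0,0,0,0]]], "squeeze": 25}}

```text
time: 10.05
ee_pos: [0.5683, 0.2023, 0.0921]
orientation: [-0.068, 0.998, -0.0, -0.001]
contact_force: [0.0, 0.1, -2.7]
gripper_width: 0.159
gripper_force: 25.9
```

Emit:
{"fn": "step_arm", "kwargs": {"deltas": [[[0,0,-0.05,0,0],[0,0,-0.05,0,0],[0,0,0,0,0],[0,0,0,0,0]]]}}

```text
time: 10.55
ee_pos: [0.5681, 0.2021, 0.0869]
orientation: [-0.068, 0.998, -0.001, -0.001]
contact_force: [-0.0, -0.4, -3.5]
gripper_width: 0.157
gripper_force: 25.9
```

```bash
cat >> h.py <<'E'
def rel(tag):
    np.set_printoptions(precision=4,suppress=True)
    s=env.state();print(s["time"],s["ee_pos"],s["contact_force"],s["moment"])
    P=pose("wrist");im=camera("wrist");K,R,o=P;np.savez(tag+".npz",K=K,R=R,o=o);cv2.imwrite(f"pics/{tag}.png",im)
    g=cv2.cvtColor(im,cv2.COLOR_BGR2GRAY).astype(int)
    cols=np.arange(225,420,3);top=[60+int(np.argmax(g[60:140,c]<60)) for c in cols];a=np.polyfit(cols,top,1);r0=int(np.median(top))
    Lf=np.median([150+np.argmax(g[r,150:250]<60) for r in range(r0+4,r0+10)]);Rt=np.median([480-np.argmax(g[r,480:380:-1]<60) for r in range(r0+4,r0+10)])+1
    d=[np.linalg.inv(K)@np.r_[u,np.polyval(a,u),1] for u in(Lf,Rt)];k=.110/np.linalg.norm(d[0]-d[1])
    M=sum(R@(v*k)+o for v in d)/2
    F=np.array([.5473,.2000]);y=np.radians(8.);X=np.array([np.cos(y),np.sin(y)]);Y=np.array([-X[1],X[0]])
    print("px",Lf,Rt,a,"edge(top corner) in frame",(M[:2]-F)@X,(M[:2]-F)@Y,M[2]); v=s["ee_pos"][:2]-F; print("tcp in frame",v@X,v@Y)
E
python3 -c "
from h import *
rel('w7')"
```

```text
10.55 [0.5681 0.2021 0.0869] [-0.0178 -0.3782 -3.5025] [ 0.0399 -0.0175 -0.0271]
px 192.0 445.0 [-0.0028 97.2069] edge(top corner) in frame -0.0679510172641571 -0.00023353528552400694 0.04967765128199764
tcp in frame 0.020856536325891083 -0.0007905309659954563
```

Top corner of the edge is at 50 to 51 mm, below the lip (54.5), with no contact yet. Sliding it in.

Emit:
{"fn": "step_arm", "kwargs": {"deltas": [[[-0.07,-0.01,0,0,0],[-0.07,-0.01,0,0,0],[-0.07,-0.01,0,0,0],[-0.04,-0.006,0,0,0],[0,0,0,0,0]]]}}

```text
time: 11.22
ee_pos: [0.5554, 0.2003, 0.0869]
orientation: [-0.068, 0.998, -0.001, -0.001]
contact_force: [-0.1, -0.4, -3.3]
gripper_width: 0.157
gripper_force: 25.9
```

Emit:
{"fn": "step_arm", "kwargs": {"deltas": [[[-0.04,-0.006,0,0,0],[-0.04,-0.006,0,0,0],[-0.04,-0.006,0,0,0],[0,0,0,0,0]]]}}

```text
time: 11.72
ee_pos: [0.551, 0.1998, 0.0874]
orientation: [-0.068, 0.998, -0.0, 0.001]
contact_force: [3.6, 1.0, -2.1]
gripper_width: 0.157
gripper_force: 26.0
```

Run:
```python
from h import *
rel('w8')
w=cv2.imread("pics/w8.png");sc=camera("scene")
o=np.zeros((600,800,3),np.uint8);o[:300,:400]=w[:300,120:520];o[:400,400:]=cv2.resize(sc[100:260,300:460],(400,400));cv2.imwrite("pics/c8.png",o)
```

```text
11.725 [0.551  0.1998 0.0874] [ 3.6345  1.0045 -2.09  ] [ 0.1433 -0.9393  0.1037]
px 191.0 445.0 [ -0.0058 118.6044] edge(top corner) in frame -0.07672673498083778 -0.00037134732154877416 0.05352415773780689
tcp in frame 0.0035965032966625643 -0.0007104729063294727
```

View pics/c8.png

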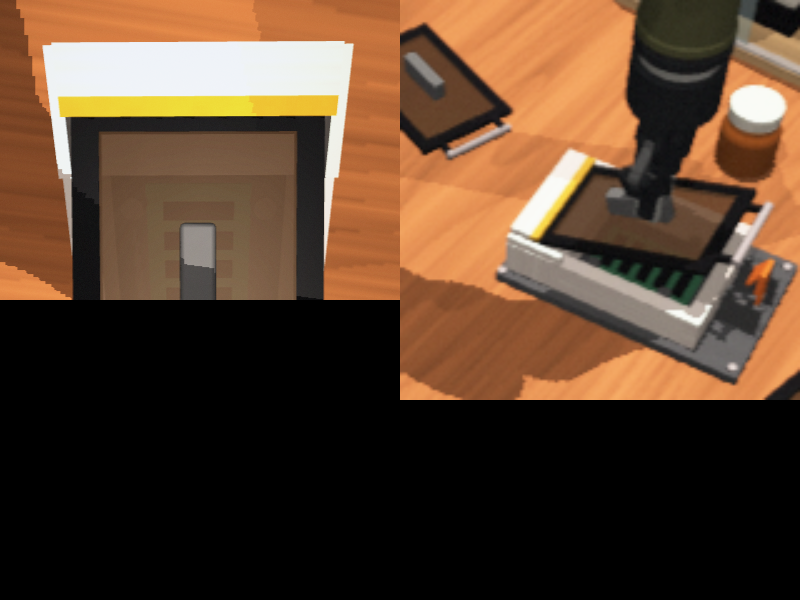

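The edge is under the yellow lip and against the stop (+3.6 N in x), with the bar end up above the jaw. Now I swing it down along the arc about the lip.

Emit:
{"fn": "step_arm", "kwargs": {"deltas": [[[0.03,0.004,-0.053,0,0],[0.025,0.004,-0.053,0,0],[0.02,0.003,-0.053,0,0],[0.018,0.003,-0.053,0,0],[0.016,0.002,-0.053,0,0],[0.015,0.002,-0.053,0,0],[0,0,0,0,0]]], "squeeze": 40}}

```text
time: 12.7
ee_pos: [0.5573, 0.2008, 0.0712]
orientation: [-0.068, 0.998, -0.0, 0.001]
contact_force: [7.1, 1.5, 3.9]
gripper_width: 0.151
gripper_force: 46.5
```

```bash
python3 -c "
from h import *
rel('w9')"
```

```text
12.7 [0.5573 0.2008 0.0712] [7.1347 1.5001 3.9029] [ 0.0925 -0.9507  0.1177]
px 180.0 456.0 [ -0.0065 101.7533] edge(top corner) in frame -0.07698032339290813 -0.0002319337659247049 0.04918327661333069
tcp in frame 0.010028719311143896 -0.0006088114455903276
```

Emit:
{"fn": "step_arm", "kwargs": {"deltas": [[[0.012,0.002,-0.05,0,0],[0.01,0.002,-0.05,0,0],[0.01,0.001,-0.05,0,0],[0.008,0.001,-0.05,0,0],[0.006,0.001,-0.05,0,0],[0,0,0,0,0]]]}}

```text
time: 13.5
ee_pos: [0.5607, 0.2014, 0.0593]
orientation: [-0.068, 0.998, 0.0, 0.002]
contact_force: [8.1, 0.6, 3.3]
gripper_width: 0.151
gripper_force: 47.0
```

Emit:
{"fn": "step_arm", "kwargs": {"deltas": [[[0,0,-0.04,0,0],[0,0,-0.04,0,0],[0,0,-0.04,0,0],[0,0,0,0,0]]]}}

```text
time: 14.0
ee_pos: [0.5613, 0.2016, 0.056]
orientation: [-0.068, 0.998, 0.0, 0.003]
contact_force: [4.7, -1.3, 25.8]
gripper_width: 0.148
gripper_force: 49.8
```

Run:
```python
from h import *
rel('w10')
w=cv2.imread("pics/w10.png");sc=camera("scene");cv2.imwrite("pics/s10.png",sc)
o=np.zeros((600,800,3),np.uint8);o[:300,:400]=w[:300,120:520];o[:400,400:]=cv2.resize(sc[100:260,310:470],(400,400));cv2.imwrite("pics/c10.png",o)
```

```text
14.0 [0.5613 0.2016 0.056 ] [ 4.6804 -1.2978 25.8222] [-0.4669 -0.3144  0.1164]
px 164.0 470.0 [-0.0065 87.461 ] edge(top corner) in frame -0.07736903012404582 -0.00033893306815711003 0.04789646002290965
tcp in frame 0.014125428299652491 -0.0003863739168141773
```

View pics/c10.png

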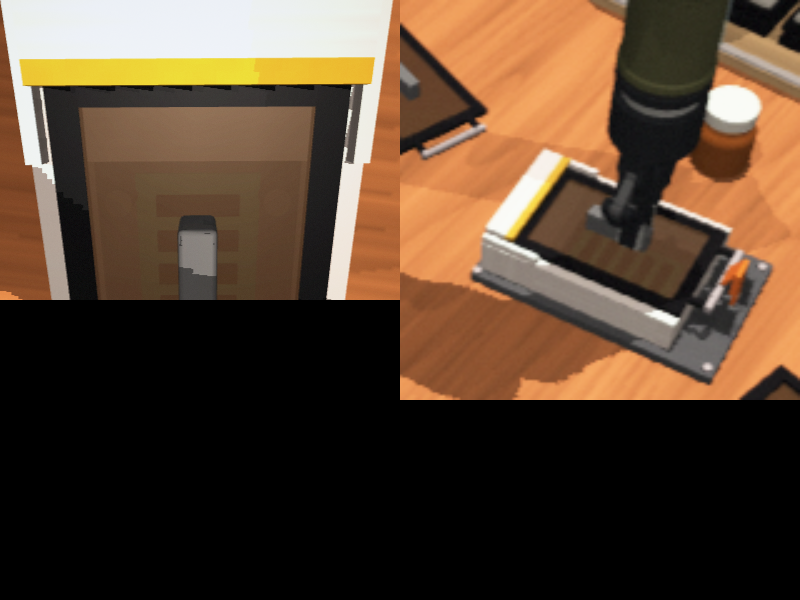

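The cover is down almost level between the guides with its bar at the jaw; 26 N may be either the jaw or the rim. I'll press a little more, watching the force.

Emit:
{"fn": "step_arm", "kwargs": {"deltas": [[[0,0,-0.03,0,0],[0,0,-0.03,0,0],[0,0,0,0,0]]]}}

```text
time: 14.48
ee_pos: [0.5615, 0.2016, 0.0557]
orientation: [-0.068, 0.998, -0.0, 0.004]
contact_force: [-1.9, -4.1, 46.4]
gripper_width: 0.151
gripper_force: 53.0
```

Emit:
{"fn": "step_arm", "kwargs": {"deltas": [[[0,0,0.05,0,0],[0,0,0,0,0.4],[0,0,0,0,0.5],[0,0,0,0,0.6],[0,0,0.6,0,0.6],[0,0,1,0,0.6],[0,0,1,0,0.6],[-0.5,0,0.8,0,0.6],[-0.5,0,0.2,0,0.6],[0,0,0,0,0.6],[0,0,0,0,0.6]]]}}

```text
time: 15.85
ee_pos: [0.5083, 0.2002, 0.2311]
orientation: [-0.068, 0.998, -0.001, -0.001]
contact_force: [-0.1, -0.2, -0.8]
gripper_width: 0.597
gripper_force: 0.0
```

Run:
```python
from h import *
s=env.state();print(s["time"],s["ee_pos"],s["contact_force"])
P=pose("wrist");w=camera("wrist");cv2.imwrite("pics/w11.png",w);np.savez("w11.npz",K=P[0],R=P[1],o=P[2])
sc=camera("scene");cv2.imwrite("pics/s11.png",sc)
y=np.radians(8.);c,q=np.cos(y),np.sin(y)
fw=lambda x,yy,z:[.5473+c*x-q*yy,.2+q*x+c*yy,z]
print("bar ends predicted seated (wrist)",proj(P,[fw(.103,.038,.053),fw(.103,-.038,.053)]),"scene",proj(pose("scene"),[fw(.103,.038,.053),fw(.103,-.038,.053)]),"if 12 mm up",proj(pose("scene"),[fw(.103,.038,.065),fw(.103,-.038,.065)]))
o=np.zeros((600,800,3),np.uint8);o[:360,:320]=w[60:420,160:480];o[:480,320:]=cv2.resize(sc[130:290,310:470],(480,480));cv2.imwrite("pics/c11.png",o)
```

```text
15.85 [0.50827705 0.20017381 0.2311275 ] [-0.13607141 -0.19314125 -0.78756517]
bar ends predicted seated (wrist) [[351.98197912 354.21136847]
 [273.94496415 354.41329552]] scene [[445.84748411 198.29796208]
 [432.58709398 221.409427  ]] if 12 mm up [[446.93586569 194.74845631]
 [433.59092165 217.94561661]]
```

View pics/c11.png

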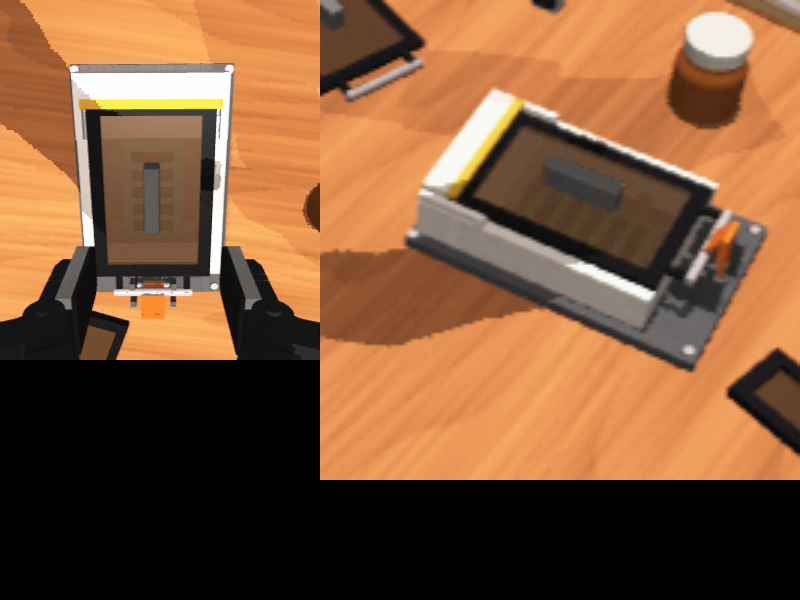

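The cover looks seated: in the scene image the bar's ends are at about (445,202) and (433,223), against a seated prediction of (446,198) and (433,221); if it were 12 mm up they would be at y = 195 and 218. A numeric check on the bar and the jaw (against its starting place) decides it.

Run:
```python
from h import *
np.set_printoptions(precision=4,suppress=True)
z=np.load("w11.npz");P=(z["K"],z["R"],z["o"]);S=pose("scene");T=pose("top")
w=cv2.imread("pics/w11.png");s0=cv2.imread("pics/scene0.png");s1=cv2.imread("pics/s11.png");t0=cv2.imread("pics/top0.png");t1=camera("top")
for n,im,roi in(("scene0",s0,(435,195,465,225)),("scene1",s1,(435,195,465,225)),("top0",t0,(190,148,220,172)),("top1",t1,(190,148,220,172))):
    for c in blobs(im,(5,190,110),(13,255,255),4,roi)[:2]: print(n,"jaw",cv2.boundingRect(c),cv2.contourArea(c))
def bar(im,roi,v=170):
    c=blobs(im,(0,0,v),(180,50,255),15,roi); return [cv2.minAreaRect(k) for k in c[:3]]
a=bar(w,(255,335,370,370));b=bar(s1,(428,195,450,230));print(a,b)
c,q=np.cos(np.radians(8)),np.sin(np.radians(8))
p=tri(P,a[0][0],S,b[0][0]);d=p[:2]-[.5473,.2];print("bar tri",p,"frame",d@[c,q],d@[-q,c])
# rib top centre vs level
m=blobs(w,(0,0,70),(180,60,200),200,(290,215,340,305));r=cv2.minAreaRect(m[0]);X=cast(P,r[0],.072)[0];d=X[:2]-[.5473,.2];print("rib",r,d@[c,q],d@[-q,c])
```

```text
scene0 jaw (439, 204, 10, 17) 42.5
scene1 jaw (439, 204, 9, 18) 36.5
[((313.0, 352.0), (6.0, 78.0), 90.0)] [((435.4000549316406, 218.2000274658203), (2.683281421661377, 9.838699340820312), 26.56505012512207)]
bar tri [0.6531 0.2101 0.035 ] frame 0.10620778161096785 -0.0046895406875936746
rib ((311.0, 261.0), (64.0, 16.0), 90.0) -0.0021769027270784917 -0.0005312673616720994
```

The jaw is back exactly where it started, so it's closed, and the bar lies in the slot under the nose. The plain edge is under the lip and the gripper is clear, so I'm handing in.

```bash
python3 -c "
from cell import job; print(job.hand_in())"
```

```text
the job is handed in; nothing more can be done
None
```

I fitted the right-hand cover, let go of it and handed the job in at about 16 s of the 51 s allowed; no verdict came back. In the last pictures its plain edge is under the lip, its bar is in the fork slot and the jaw is shut.

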